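# Turn a brake pad over against the bench plate

### The job

The brake pad on the bench in front of the steel bench plate lies with its lining down. Without picking it up, push it with the fingertips flat against the near long edge of the plate and go on until it tips up on its straight long edge and flips over, so that it ends lying flat on the plate, lining up. Leave its mate, the wire brush, the wrench and the grease tin where they are.

Things in the scene. Friction and masses are not known exactly. Their poses are not given: they have to be found in the camera images.
- plate: Steel bench plate, 200 (x) by 370 (y) by 8 mm, screwed flat on the bench, cannot move. Origin under its centre, on the bench surface; z up. Its near long edge, a square 8 mm high step, is its side at x = -100 mm, along its y axis, facing the robot (plate yaw within 0.35 rad).
- pad_center (a point): Centre of the brake pad to be turned over, 16 mm thick, about 0.38 kg, loose, flat on the bench, 20 to 50 mm short of the plate's near edge. z points out of its steel back: up at the start (lining down), down once turned over. x runs across it, towards the plate to within 0.3 rad at the start; y along it. Steel back: 6 mm thick, 52 mm across, 104 mm long (124 mm over two small end ears).
- pad_lip (a point): Middle of the straight long edge of the pad's steel back, at half the back's thickness (+26 mm along the pad's x, +5 mm along z from pad_center); faces the plate, and the pad pivots on it as it tips up. The back, 10 to 16 mm above the bench, overhangs the lining by 4 mm here, so the lining meets the plate's edge while the back reaches just over the plate's top. Friction about 0.6.
- pad_tail (a point): Middle of the opposite, slightly arched long edge of the steel back (-26 mm along the pad's x, +5 mm along z from pad_center), facing the robot; 7 mm farther in at its ends. The back overhangs the 10 mm thick dark lining by 7 mm here. This edge rises as the pad tips up. Same axes as pad_center.
- mate: The other brake pad of the pair, same shape, loose, already lying lining up on the left or right part of the plate, its length roughly across the plate's short side. Origin at the centre of its underside. To be left alone.
- brush: Small wooden-handled wire brush, 175 mm long, 30 mm high, 26 mm wide, lying on the other end of the plate, loose, its length (x axis) roughly across the plate's short side. Origin under its middle. To be left alone.
- wrench: Steel combination wrench (open end, ring end), 190 mm long, lying on the bench to one side of the plate, loose. Origin under its middle, x along it. To be left alone.
- tin: Closed round grease tin with a flat lid, 75 mm across and 66 mm high, loose, standing on the bench to the other side of the plate. Origin at the centre of its foot, z up. To be left alone.

How it is judged:
On the way, in this order (a step that is already met when the one before it is completed fails the run):
1. the pad, still lying flat on the bench, is pushed against the plate's near edge (contact force between pad and plate above 0.3 N and angle between pad_center's own z axis and vertical below 0.3 rad and x of pad_lip in the frame of plate below -0.08 m and height (world z) of pad_lip below 0.02 m), for 0.05 s.
2. the pad stands tipped up with its straight long edge down at the plate's near edge (angle between pad_center's own z axis and vertical between 0.8 and 2.3 rad and x of pad_lip in the frame of plate between -0.125 and -0.06 m and height (world z) of pad_lip below 0.03 m), for 0.1 s.
At the end, for the whole second after the job is handed in: The pad lies still and flat on the plate (within 6 degrees), lining up, its centre over the plate; mate, brush, wrench and tin are within 12 mm of where they were (angle between pad_center's own z axis and vertical above 3.04 rad and z of pad_center in the frame of plate between 0.012 and 0.021 m and x of pad_center in the frame of plate between -0.1 and 0.1 m and contact force between pad and plate above 0.5 N and linear speed of pad below 0.02 m/s and distance of each of mate, brush, wrench, tin from where it was at the start of the episode below 0.012 m); the robot touches nothing.
It fails at once if the pad is lifted or carried: its centre rises more than 52 mm above the bench (on edge on the plate it stands at about 36 mm) (height (world z) of pad_center above 0.052 m).
It fails at once if the straight long edge, which only pivots, is lifted more than 30 mm above the bench (height (world z) of pad_lip above 0.03 m).
It fails at once if the mate, brush, wrench or tin is pushed away by more than 12 mm (distance of any of mate, brush, wrench, tin from where it was at the start of the episode above 0.012 m).
It fails at once if the tin is tipped (angle between tin's own z axis and vertical above 0.25 rad).
It also fails if it takes over 58 s, if anything falls off the work surface, if the arm or the gripper's body presses on something with over 40 N, if the wrist force passes 120 N, or if a joint passes its speed limit or range.

### The arm

A 6-joint arm with a two-finger parallel gripper is mounted at the origin on the work surface. World frame = base frame: x ahead of the robot, y to its left, z up, the work surface at z = 0. Lengths are in m, angles in rad, forces in N, time in s.
With the tool pointing down it reaches from about 0.325 to 0.9 m from the base axis. Payload 6.1 kg.
Tool frame: the origin (TCP) lies between the finger pads; the fingertips stand 22 mm ahead of it and the grasp point (between the pads) lies 3 mm ahead of it (robot.tips_ahead is the distance from the TCP to the fingertips, in m); y points along the fingers, x is the direction in which the jaws open and shut, and the axes are right-handed (so a half turn about y gives the same grasp; the last joint's range is limited). The gripper opens to 85 mm and grips with 20 to 120 N. Pads are 22 mm wide; open, the fingers measure 114 mm over their backs; the gripper's body (76 mm by 85 mm) begins 54 mm behind the grasp point. The pads swing forward as they close: fully open they stand 13 mm farther back than shut.
Start: joints at [-1.272, 0.22, 1.526, -0, 1.395, -0.126], TCP at [0.258, -0.569, 0.253] pointing down, gripper open.
Joint ranges: [-2.98, 2.98], [-0.91, 2.08], [0.09, 2.57], [-1.24, 4.39], [0.2, 2.65], [-2.68, 2.68]. Speed limits (rad/s): [2.57, 2.57, 3.01, 3.14, 3.14, 3.14].

### API

Orientations are given as [roll, pitch, yaw] about the fixed x, y, z axes, in that order (R = Rz(yaw) Ry(pitch) Rx(roll)).
In Python, from plant import robot, snapshot, ticket, outline_of, mark_of gives the robot as it stands.
- The arm moves only by the shell command python3 -m inch 'ROWS' [OPENING]. ROWS is JSON, a list of rows, each a list of 4 numbers: the shift along the tool's x, y, z in m, then the turn about the tool's y in rad. A call has 1 to 12 rows; each row shifts and turns the commanded pose from where the row before left it, along the tool's axes as they then stand; what a row does not reach is not made up. A row lasts 1/10 s, in which the tool goes at most 50 mm and 8.59 degrees, less where a joint would pass 70% of its speed; a pose out of reach is approached as far as the arm can. A call is refused whole if a number of a shift passes 0.05 or a number of a turn 0.15, either way. A call with a gripper value outside its range is refused whole. OPENING is the opening, from 0 (shut) to 1 (fully open), set as the call begins (- or left out, the last holds). The fingers move at their own pace and stop on an object; the grip force is fixed at half the most. Time passes only in rows, so rows that do not move let the fingers close. It gives the time, the measured TCP pose, the force and the opening at its end, in the units of the state.
- robot.observe(): the state, without advancing time (a new reading comes with each control period).
- snapshot(name): name is "scene" or "top"; returns a dict with "frame" (480x640x3 uint8, red, green, blue), "z_map" (480x640 float32, m along the optical axis (not along the pixel's ray), 0 where there is no reading), "fx", "fy", "cx", "cy" (pixels), "distortion" ([k1, k2, p1, p2, k3] as OpenCV has them; the pictures are not rectified), "xyz" and "rotation" of the camera in the world. Camera axes: x right, y up, looking along -z (the intrinsics and any distortion apply to the point x, -y, -z); pixel columns grow to the right and rows downward; lengths in m; the calibration is good to about 2 mm. A picture is of the moment at which its call begins.
- ticket.finish_job(): hands the job in, once; it reports no verdict.
Trained networks look in a picture, given as the dict that the camera call returned (one of the last four; its "shot" number tells which), for a name from the list of things; names that differ only in an ending like _2 or _b are one class to them, and where a whole thing is asked for, a point or a joint stands for the part that bears it (a point fixed in the world has none). Each returns a list of dicts, best first, with "confidence" (0 to 1); they miss things now and then, are a little off and sometimes report something else, mostly with a low value. They report only what shows in the picture. A call takes as long as a camera call.
- outline_of(query, picture): "region" (480x640 bool, what is visible of it) and "centre" ([column, row] in pixels, amid what is visible of it).
- mark_of(query, picture): "centre" ([column, row] in pixels: a listed point, or the origin of a listed thing).
The state is a dict: "t": time; "joints": joint angles; "joint_vel": joint speeds; "tau": joint torques, N m; "ee_pos": TCP position; "orientation": TCP orientation; "ft_force": force on the tool from outside, world axes, zero at the start; "ft_torque": the same for the moment, N m; "gripper_width": opening from 0.0 (shut) to 1.0 (fully open).
Only numpy, scipy, OpenCV 4.12 (cv2) and the standard library are available. Lean on these libraries where they do the work, as an engineer would, in place of code of your own. Each camera call takes 0.05 s, during which the arm holds its last target. There are 200 camera calls.

## Working session

There is one attempt and no reset: what is moved stays moved. The work goes in short steps, Python scripts to look and compute and a shell command to move; the robot and the scene stay as the last step left them, time stands still between calls to the robot, and variables do not carry over. Pictures are saved under pics/ and viewed, about 8 in all and at most 12, crops included, and the job is handed in when it is done.

```bash
ls; mkdir -p pics; cat > h.py <<'E'
import numpy as np, cv2
from plant import robot, snapshot, ticket, outline_of, mark_of
def ray(p,uv):
    K=np.array([[p['fx'],0,p['cx']],[0,p['fy'],p['cy']],[0,0,1]])
    n=cv2.undistortPoints(np.array(uv,float).reshape(-1,1,2),K,np.array(p['distortion'],float)).reshape(-1,2)
    return n
def R(p):
    r=np.array(p['rotation'],float)
    if r.shape==(3,3): return r
    from scipy.spatial.transform import Rotation as Q
    return Q.from_euler('xyz',r).as_matrix()
def at_z(p,uv,z):
    n=ray(p,uv); d=np.c_[n[:,0],-n[:,1],-np.ones(len(n))]@R(p).T
    o=np.array(p['xyz']); return o+d*((z-o[2])/d[:,2])[:,None]
def cloud(p,mask):
    v,u=np.nonzero(mask&(p['z_map']>0)); z=p['z_map'][v,u]
    n=ray(p,np.c_[u,v]); return (np.c_[n[:,0]*z,-n[:,1]*z,-z])@R(p).T+np.array(p['xyz'])
def save(p,name,crop=None,s=1):
    im=p['frame'][:,:,::-1]
    if crop: im=im[crop[1]:crop[3],crop[0]:crop[2]]
    cv2.imwrite('pics/'+name+'.png',cv2.resize(im,None,fx=s,fy=s))
E
python3 - <<'E'
from h import *
s=robot.observe(); print(s['t'],s['ee_pos'],s['orientation'],s['ft_force'],robot.tips_ahead)
for c in ['top','scene']:
    p=snapshot(c); save(p,c+'0'); print(c,p['xyz'],p['rotation'],p['fx'])
    for q,z in [('plate',0.0),('pad_center',.008),('pad_lip',.013),('pad_tail',.013),('mate',.008),('brush',0.008),('wrench',0),('tin',0)]:
        for m in mark_of(q,p)[:2]: print(q,np.round(m['centre']),round(m['confidence'],2),at_z(p,m['centre'],z).round(3))
    for q in ['plate','pad_center','mate','brush','wrench','tin']:
        for o in outline_of(q,p)[:1]:
            c3=cloud(p,o['region'])
            r=cv2.minAreaRect(c3[:,:2].astype(np.float32)*1000)
            print(' out',q,round(o['confidence'],2),r,np.percentile(c3,[2,50,98],axis=0).round(3).tolist())
E
```

```text
pics
0.0 [ 0.25741543 -0.56890075  0.25221198] [-1.5705624   0.00191167 -1.14600476] [-0.1921903  -0.25397197  0.12030582] 0.022
top [0.43436332 0.02750445 1.11673653] [ 0.15989867  0.02273395 -1.57656362] 608.3933172175069
plate [353. 187.] 0.57 [[ 0.705 -0.019  0.   ]]
pad_center [325. 261.] 0.83 [[0.566 0.035 0.008]]
pad_lip [325. 248.] 0.73 [[0.589 0.035 0.013]]
pad_tail [325. 279.] 0.71 [[0.532 0.036 0.013]]
mate [423. 204.] 0.65 [[ 0.671 -0.148  0.008]]
brush [288. 164.] 0.62 [[0.75  0.104 0.008]]
wrench [215. 211.] 0.91 [[0.663 0.241 0.   ]]
tin [460. 306.] 0.81 [[ 0.482 -0.21   0.   ]]
 out plate 0.62 ((711.7536010742188, -17.954055786132812), (374.9057312011719, 207.208984375), 75.57638549804688) [[0.589, -0.197, 0.003], [0.708, -0.016, 0.007], [0.823, 0.162, 0.012]]
 out pad_center 0.7 ((562.89111328125, 36.17049789428711), (124.886474609375, 56.41142654418945), 78.24227142333984) [[0.533, -0.021, -0.001], [0.563, 0.035, 0.015], [0.591, 0.091, 0.02]]
 out mate 0.79 ((674.9757080078125, -144.63685607910156), (51.22892379760742, 126.47555541992188), 79.91077423095703) [[0.621
[... 1568 characters left out ...]
5), (52.339237213134766, 126.78372955322266), 79.40763092041016) [[0.62, -0.172, 0.009], [0.681, -0.144, 0.022], [0.732, -0.118, 0.026]]
 out brush 0.69 ((562.6785278320312, 35.67999267578125), (123.0794448852539, 63.678585052490234), 69.47540283203125) [[0.533, -0.022, -0.001], [0.565, 0.034, 0.015], [0.591, 0.089, 0.019]]
 out wrench 0.91 ((661.282470703125, 246.18226623535156), (37.42342758178711, 187.63890075683594), 66.92298889160156) [[0.578, 0.199, -0.0], [0.672, 0.24, 0.006], [0.745, 0.282, 0.01]]
 out tin 0.79 ((487.1504211425781, -206.39065551757812), (75.72697448730469, 74.35670471191406), 2.7695329189300537) [[0.454, -0.238, 0.006], [0.501, -0.201, 0.063], [0.521, -0.172, 0.069]]
```

View pics/top0.png

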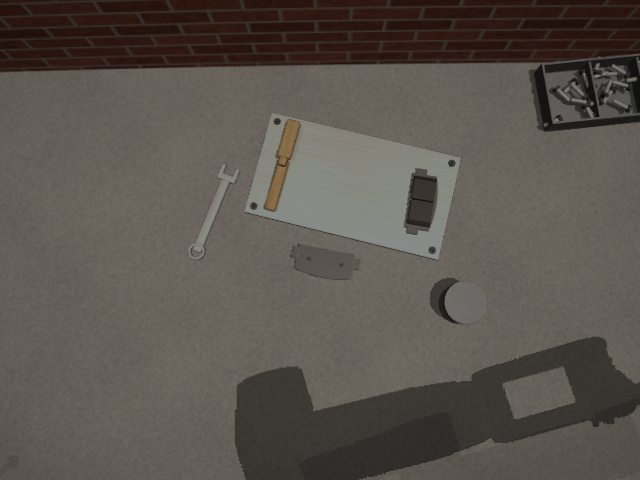

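View pics/scene0.png

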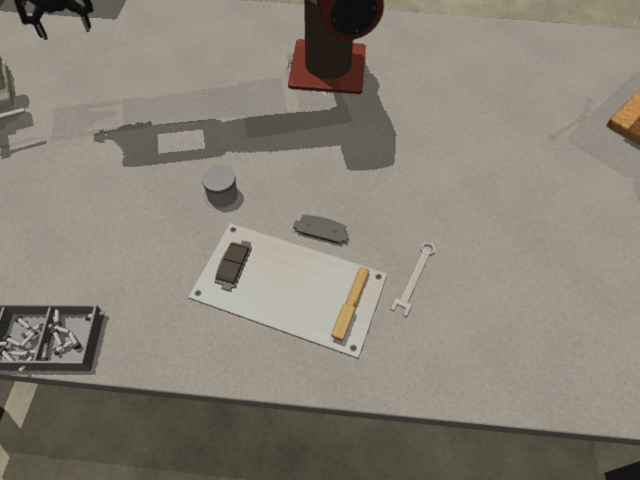

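The top view shows the pad at about (325,262), its tail facing the robot. The plate's near edge runs from (246,212) to (439,259), so yaw is about −0.24. The mate is at (422,202), the brush at (283,165), the wrench at (214,211) and the tin at (464,302). The push lane is clear. The scene view agrees with this. I'll travel high above the bench to behind the tail.

```bash
python3 -m inch '[[-0.0193,0,0.02,0],[-0.0193,0,0.02,0],[-0.0193,0,0.02,0],[-0.0193,0,0.02,0],[-0.0193,0,0.02,0],[-0.0193,0,0.02,0],[-0.0193,0,0.02,0],[-0.0193,0,0.02,0],[-0.0193,0,0.02,0],[-0.0193,0,0.02,0],[-0.0193,0,0.02,0],[-0.0193,0,0.02,0]]' 0.6
python3 -m inch '[[-0.0193,0,0.02,0],[-0.0193,0,0.02,0],[-0.0193,0,0.02,0],[-0.0193,0,0.02,0],[-0.0193,0,0.02,0],[-0.0193,0,0.02,0],[-0.0193,0,0.02,0],[-0.0193,0,0.02,0],[-0.0193,0,0.02,0],[-0.0193,0,0.02,0],[-0.0193,0,0.02,0],[-0.0193,0,0.02,0]]'
python3 -m inch '[[0,0,0,0.134],[0,0,0,0.134],[0,0,0,0.134],[0,0,0,0.134],[0,0,0,0.134],[0,0,0,0]]'
python3 - <<'E'
from h import *
s=robot.observe(); print(s['t'],s['ee_pos'],s['orientation'],s['joints'],s['ft_force'],s['gripper_width'],robot.tips_ahead)
p=snapshot('scene')
img=p['frame']
for q,z in [('pad_lip',.013),('pad_tail',.013),('plate',.008)]:
    for m in mark_of(q,p)[:1]: print(q,m['confidence'],at_z(p,m['centre'],z).round(4))
p=snapshot('top'); save(p,'top1')
print(at_z(p,[[246,212],[439,259],[461,157],[272,114]],.008).round(4))
print(at_z(p,[[298,245],[355,250+4],[325,279]],.016).round(4))
E
```

```text
t: 2.7
ee_pos: [0.3811, -0.2585, 0.2535]
orientation: [-1.571, -0.001, -1.146]
ft_force: [1.0, -0.3, 0.9]
gripper_width: 0.599
t: 3.9
ee_pos: [0.5044, 0.0516, 0.2535]
orientation: [-1.57, -0.0, -1.146]
ft_force: [0.4, -0.4, 0.7]
gripper_width: 0.598
t: 4.5
ee_pos: [0.504, 0.0504, 0.2534]
orientation: [-1.571, 0.0, -1.817]
ft_force: [0.6, 0.4, 0.3]
gripper_width: 0.599
4.5 [0.50402681 0.05044627 0.25339862] [-1.57059611e+00  3.23759950e-05 -1.81706451e+00] [-5.60403091e-02 -6.59497107e-02  1.82979993e+00 -6.18002612e-06
  1.37753971e+00  1.76102539e+00] [0.61768468 0.44151793 0.32345074] 0.5990797593050154 0.022
pad_lip 0.83 [[0.5814 0.0303 0.013 ]]
pad_tail 0.88 [[0.5315 0.045  0.013 ]]
plate 0.86 [[ 0.7242 -0.0148  0.008 ]]
[[ 0.6586  0.1817  0.008 ]
 [ 0.5674 -0.1735  0.008 ]
 [ 0.7601 -0.2223  0.008 ]
 [ 0.8495  0.1343  0.008 ]]
[[ 0.5945  0.0843  0.016 ]
 [ 0.5769 -0.0196  0.016 ]
 [ 0.5318  0.0354  0.016 ]]
```

```bash
python3 -m inch '[[0,0.025,0,0],[0,0.025,0,0],[0,0.025,0,0],[0,0.025,0,0],[0,0.025,0,0],[0,0.025,0,0],[0,0.025,0,0],[0,0.025,0,0],[0,0.015,0,0],[0,0,0,0],[0,0,0,0]]'
python3 - <<'E'
from h import *
p=snapshot('top'); save(p,'top2',(220,150,460,330),3)
p=snapshot('scene'); save(p,'scene2',(220,130,420,280),4)
E
```

```text
t: 5.85
ee_pos: [0.5041, 0.0504, 0.0385]
orientation: [-1.571, -0.0, -1.815]
ft_force: [0.7, -0.2, 0.3]
gripper_width: 0.597
```

View pics/scene2.png

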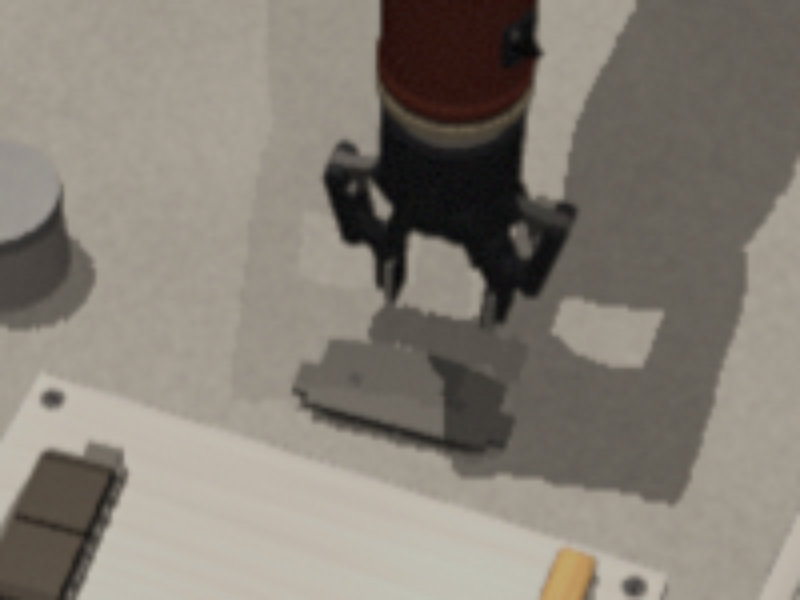

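The scene crop shows both fingertips hanging just behind the tail, centred on the pad and clear of it. Next I feel for the bench to learn the true tip length.

```bash
python3 -m inch '[[0,0.006,0,0],[0,0.005,0,0],[0,0,0,0]]'; for i in 1; do python3 -m inch '[[0,0.003,0,0],[0,0,0,0]]'; python3 -m inch '[[0,0.002,0,0],[0,0,0,0]]';  done
```

```text
t: 6.25
ee_pos: [0.5035, 0.0505, 0.0268]
orientation: [-1.572, -0.0, -1.816]
ft_force: [0.1, 0.6, -0.3]
gripper_width: 0.603
t: 6.45
ee_pos: [0.5038, 0.0504, 0.0239]
orientation: [-1.571, -0.0, -1.816]
ft_force: [0.0, 0.2, -0.3]
gripper_width: 0.601
t: 6.65
ee_pos: [0.5039, 0.0504, 0.0221]
orientation: [-1.571, -0.0, -1.816]
ft_force: [-1.1, -0.1, -0.5]
gripper_width: 0.598
```

```bash
python3 -m inch '[[0,0.002,0,0],[0,0,0,0]]' | grep -E 'ee_pos|force'; python3 -m inch '[[0,0.002,0,0],[0,0,0,0]]'| grep -E 'ee_pos|force';  python3 -m inch '[[0,0.001,0,0],[0,0,0,0]]'| grep -E 'ee_pos|force'
```

```text
ee_pos: [0.5038, 0.0504, 0.0201]
ft_force: [-0.5, -0.9, -0.6]
ee_pos: [0.5043, 0.0504, 0.0188]
ft_force: [-1.3, 0.6, 4.5]
ee_pos: [0.5044, 0.0504, 0.0187]
ft_force: [-6.6, 0.2, 15.3]
```

```bash
python3 -m inch '[[0,-0.0075,0,0],[0,0,0,0]]' | grep -E 'ee_pos|force'; python3 -m inch '[[0,0,0.005,0],[0,0,0.005,0],[0,0,0.005,0],[0,0,0.005,0],[0,0,0.005,0],[0,0,0.005,0],[0,0,0,0]]'| grep -E 'ee_pos|force';  python3 -m inch '[[0,0,0.005,0],[0,0,0.005,0],[0,0,0.005,0],[0,0,0,0]]'| grep -E 'ee_pos|force'
python3 - <<'E'
from h import *
p=snapshot('top'); save(p,'top3',(220,150,460,330),3)
E
```

```text
ee_pos: [0.5049, 0.0504, 0.0257]
ft_force: [0.1, 0.1, -0.0]
ee_pos: [0.5336, 0.0429, 0.0246]
ft_force: [-0.7, 0.1, 0.2]
ee_pos: [0.5489, 0.0391, 0.0251]
ft_force: [1.0, 0.9, 0.3]
```

View pics/top3.png

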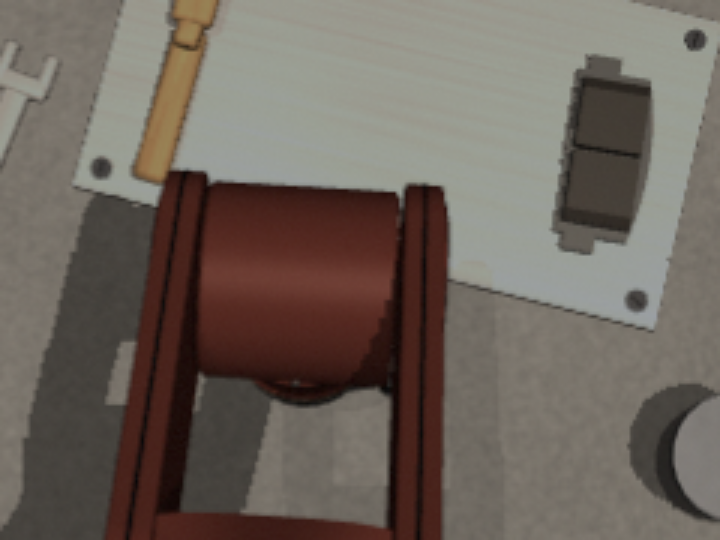

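The top view is blocked by the wrist, so I'll use force feedback and the scene camera from here.

```bash
for r in 1; do python3 -m inch '[[0,0,0.004,0],[0,0,0,0]]'| grep -E 'ee_pos|force'; python3 -m inch '[[0,0,0.004,0],[0,0,0,0]]'| grep -E 'ee_pos|force';python3 -m inch '[[0,0,0.002,0],[0,0,0,0]]'| grep -E 'ee_pos|force';python3 -m inch '[[0,0,0.002,0],[0,0,0,0]]'| grep -E 'ee_pos|force'; done
python3 - <<'E'
from h import *
p=snapshot('scene'); save(p,'scene4',(240,160,400,280),5)
E
```

```text
ee_pos: [0.5519, 0.0384, 0.0249]
ft_force: [-0.8, -0.3, -0.2]
ee_pos: [0.5559, 0.0375, 0.0249]
ft_force: [-1.2, 0.8, -0.8]
ee_pos: [0.5576, 0.037, 0.0248]
ft_force: [-1.1, 1.5, 0.8]
ee_pos: [0.5594, 0.0366, 0.0247]
ft_force: [-1.9, 0.2, 0.1]
```

View pics/scene4.png

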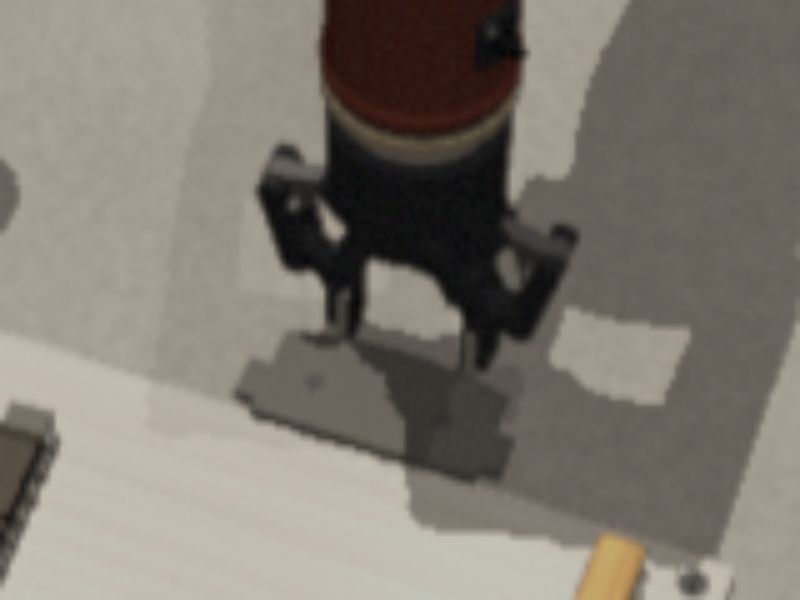

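The crop shows the fingers on the tail, with the pad parallel to the plate's edge and about to touch it.

```bash
for r in 1; do python3 -m inch '[[0,0,0.002,0],[0,0,0,0]]'| grep -E 'ee_pos|force'; python3 -m inch '[[0,0,0.002,0],[0,0,0,0]]'| grep -E 'ee_pos|force';python3 -m inch '[[0,0,0.001,0],[0,0,0,0]]'| grep -E 'ee_pos|force';python3 -m inch '[[0,0,0.001,0],[0,0,0,0]]'| grep -E 'ee_pos|force'; done
```

```text
ee_pos: [0.5597, 0.0366, 0.0245]
ft_force: [-8.4, 2.1, 7.4]
ee_pos: [0.56, 0.0365, 0.0243]
ft_force: [-15.5, 3.8, 12.3]
ee_pos: [0.5601, 0.0365, 0.0242]
ft_force: [-17.9, 4.8, 14.0]
ee_pos: [0.5602, 0.0365, 0.0242]
ft_force: [-19.5, 4.7, 17.3]
```

Contact with the plate: about 20 N of push, pad flat. Now I lift while keeping the push on.

```bash
for r in 1; do python3 -m inch '[[0,-0.002,0,0],[0,0,0,0]]'| grep -E 'ee_pos|force'; python3 -m inch '[[0,-0.002,0,0],[0,0,0,0]]'| grep -E 'ee_pos|force';python3 -m inch '[[0,-0.002,0,0],[0,0,0,0]]'| grep -E 'ee_pos|force';python3 -m inch '[[0,-0.002,0,0],[0,0,0,0]]'| grep -E 'ee_pos|force'; done
python3 - <<'E'
from h import *
p=snapshot('scene'); save(p,'scene5',(240,160,400,280),5)
E
```

```text
ee_pos: [0.5603, 0.0367, 0.0248]
ft_force: [-13.0, 6.4, 3.2]
ee_pos: [0.5606, 0.0366, 0.0266]
ft_force: [-10.9, 4.8, 0.1]
ee_pos: [0.5609, 0.0365, 0.0287]
ft_force: [-10.8, 5.1, 0.7]
ee_pos: [0.5613, 0.0364, 0.031]
ft_force: [-10.1, 4.9, 1.6]
```

View pics/scene5.png

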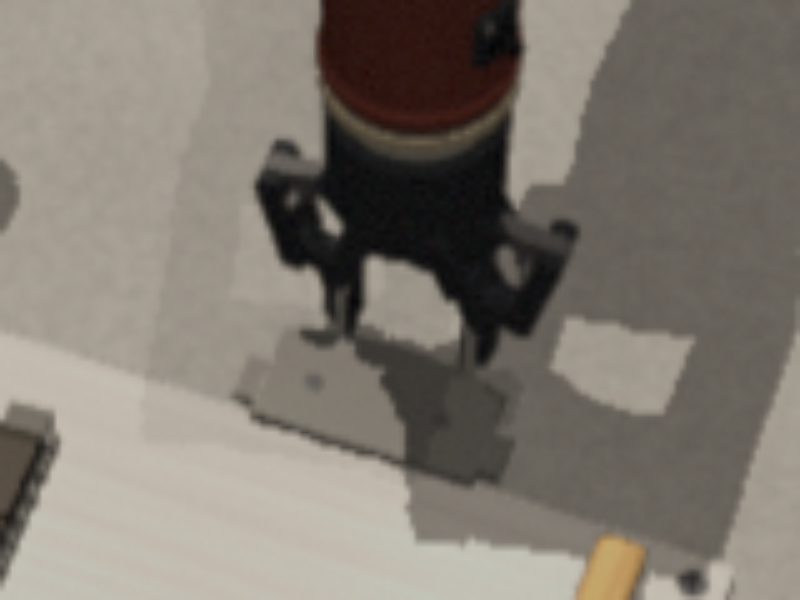

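```bash
cat >> h.py <<'E'
def tilt(p,q='pad_center'):
    o=outline_of(q,p)
    if not o: print('no outline'); return
    m=cv2.erode(o[0]['region'].astype(np.uint8),np.ones((3,3)))>0
    c=cloud(p,m); c=c[(c[:,2]<.09)]
    u=np.array([.969,-.247]); x=c[:,:2]@u; v=c[:,:2]@[.247,.969]
    g=(v>.13)&(v<.2)
    print('conf',round(o[0]['confidence'],2),'n',g.sum(),'u pct',np.percentile(x,[2,50,98]).round(4),'z pct',np.percentile(c[:,2],[2,50,98]).round(4))
    e=np.linspace(x.min(),x.max(),7)
    print([(round((a+b)/2,3),round(float(np.median(c[(x>=a)&(x<b),2])),4)) for a,b in zip(e[:-1],e[1:]) if ((x>=a)&(x<b)).sum()>3],'edge u .593')
E
python3 - <<'E'
from h import *
tilt(snapshot('scene'))
E
```

```text
conf 0.68 n 628 u pct [0.549  0.5744 0.5952] z pct [0.0128 0.0176 0.0227]
[(np.float64(0.55), 0.02), (np.float64(0.559), 0.0196), (np.float64(0.567), 0.0183), (np.float64(0.576), 0.0174), (np.float64(0.585), 0.0161), (np.float64(0.593), 0.0151)] edge u .593
```

The pad is tilting by about 7°, pivoting at the edge. I'll follow the tail's arc.

```bash
python3 -m inch '[[0,-0.003,0.0005,0],[0,-0.003,0.0007,0],[0,0,0,0]]'| grep -E 'ee_pos|force'; python3 -m inch '[[0,-0.003,0.0008,0],[0,-0.0025,0.001,0],[0,0,0,0]]'| grep -E 'ee_pos|force'
python3 - <<'E'
from h import *
tilt(snapshot('scene'))
E
```

```text
ee_pos: [0.5633, 0.0358, 0.0377]
ft_force: [-10.0, 3.9, 2.5]
ee_pos: [0.5658, 0.0351, 0.0436]
ft_force: [-8.9, 3.2, 2.9]
conf 0.75 n 652 u pct [0.5555 0.577  0.5954] z pct [0.0128 0.0225 0.033 ]
[(np.float64(0.555), 0.0308), (np.float64(0.563), 0.0286), (np.float64(0.571), 0.0247), (np.float64(0.579), 0.0212), (np.float64(0.587), 0.0177), (np.float64(0.596), 0.0153)] edge u .593
```

```bash
python3 -m inch '[[0,-0.003,0.0013,0],[0,-0.003,0.0015,0],[0,0,0,0]]'| grep -E 'ee_pos|force'; python3 -m inch '[[0,-0.0028,0.0018,0],[0,-0.0027,0.002,0],[0,0,0,0]]'| grep -E 'ee_pos|force'
python3 - <<'E'
from h import *
tilt(snapshot('scene'))
E
```

```text
ee_pos: [0.5695, 0.0341, 0.0502]
ft_force: [-7.5, 2.0, 3.1]
ee_pos: [0.5743, 0.0328, 0.0562]
ft_force: [-5.4, 0.9, 4.1]
conf 0.98 n 667 u pct [0.5645 0.5824 0.5975] z pct [0.0131 0.0275 0.0437]
[(np.float64(0.566), 0.0414), (np.float64(0.572), 0.0367), (np.float64(0.578), 0.0305), (np.float64(0.585), 0.0254), (np.float64(0.591), 0.0202), (np.float64(0.597), 0.0152)] edge u .593
```

```bash
python3 -m inch '[[0,-0.0025,0.0025,0],[0,-0.0023,0.0027,0],[0,0,0,0]]'| grep -E 'ee_pos|force'; python3 -m inch '[[0,-0.002,0.003,0],[0,-0.0018,0.003,0],[0,0,0,0]]'| grep -E 'ee_pos|force'
python3 - <<'E'
from h import *
p=snapshot('scene');tilt(p); save(p,'scene6',(240,160,400,280),5)
E
```

```text
ee_pos: [0.5801, 0.0313, 0.0612]
ft_force: [-3.3, 1.1, 3.0]
ee_pos: [0.5866, 0.0298, 0.065]
ft_force: [-1.1, 0.8, 1.3]
no outline
```

View pics/scene6.png

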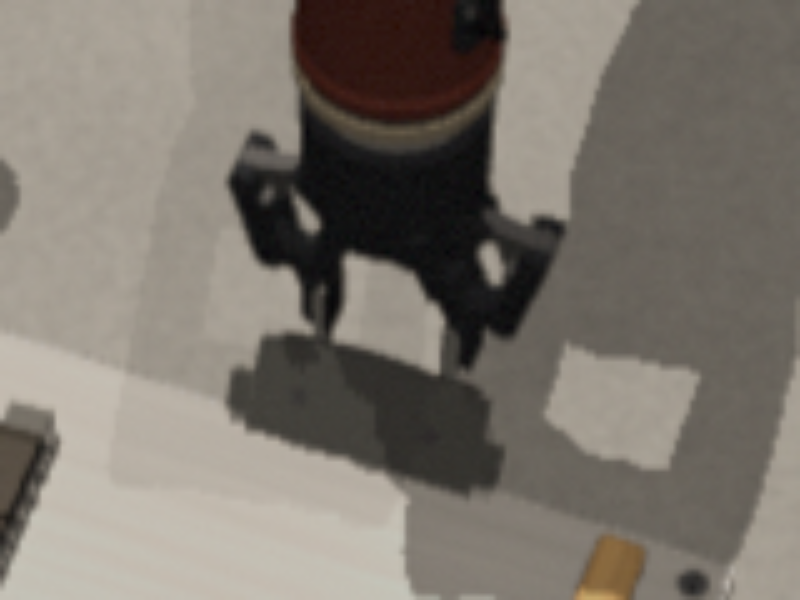

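The crop shows the pad tipped about 50°, with the fingers still on its tail edge and the lip line on the plate's edge.

```bash
python3 -m inch '[[0,-0.0018,0.003,0],[0,-0.0017,0.003,0],[0,0,0,0]]'| grep -E 'ee_pos|force'; python3 -m inch '[[0,-0.0013,0.003,0],[0,-0.0012,0.003,0],[0,0,0,0]]'| grep -E 'ee_pos|force'
python3 - <<'E'
from h import *
p=snapshot('scene');tilt(p);tilt(p,'pad_lip')
for q in('pad_lip','pad_tail'):
  for m in mark_of(q,p)[:1]: print(q,m['confidence'],at_z(p,m['centre'],.01 if 'lip' in q else .055).round(4))
E
```

```text
ee_pos: [0.5921, 0.0284, 0.0683]
ft_force: [-0.3, -0.4, 0.9]
ee_pos: [0.5977, 0.027, 0.0708]
ft_force: [0.2, -0.6, 0.6]
conf 0.59 n 516 u pct [0.5856 0.5944 0.6007] z pct [0.0155 0.0366 0.0588]
[(np.float64(0.585), 0.0559), (np.float64(0.588), 0.0545), (np.float64(0.591), 0.0482), (np.float64(0.594), 0.038), (np.float64(0.597), 0.0274), (np.float64(0.6), 0.0203)] edge u .593
conf 0.82 n 565 u pct [0.5838 0.5944 0.6013] z pct [0.0139 0.0366 0.0588]
[(np.float64(0.581), 0.0517), (np.float64(0.585), 0.0563), (np.float64(0.589), 0.0526), (np.float64(0.593), 0.0417), (np.float64(0.597), 0.0274), (np.float64(0.601), 0.0181)] edge u .593
pad_lip 0.78 [[0.6257 0.017  0.01  ]]
pad_tail 0.76 [[0.6092 0.0212 0.055 ]]
```

```bash
python3 -m inch '[[0,-0.0008,0.003,0],[0,-0.0006,0.003,0],[0,-0.0004,0.003,0],[0,-0.0002,0.003,0],[0,0,0,0],[0,0,0,0]]'| grep -E 'ee_pos|force'
python3 - <<'E'
from h import *
p=snapshot('scene');tilt(p);save(p,'scene7',(240,160,400,280),5)
for q in('pad_lip','pad_tail'):
  for m in mark_of(q,p)[:1]: print(q,m['confidence'],at_z(p,m['centre'],.01 if 'lip' in q else .058).round(4)@[.969,-.247,0])
E
```

```text
ee_pos: [0.6087, 0.0242, 0.0724]
ft_force: [-0.3, -0.9, -0.2]
conf 0.67 n 451 u pct [0.5903 0.6016 0.6039] z pct [0.0147 0.0394 0.0601]
[(np.float64(0.585), 0.051), (np.float64(0.593), 0.0536), (np.float64(0.601), 0.0376)] edge u .593
pad_lip 0.81 [0.5984373]
pad_tail 0.61 [0.5894731]
```

View pics/scene7.png

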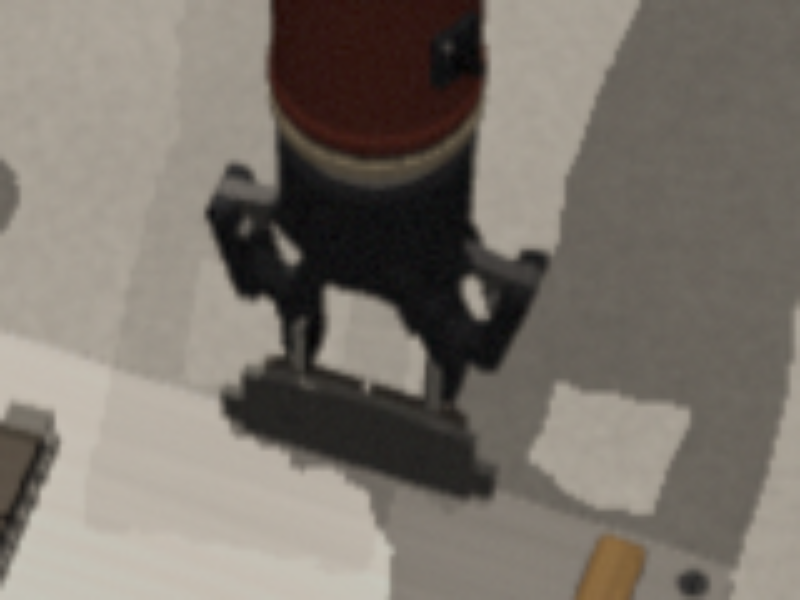

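The pad stands almost upright at the edge (step 2 is met). I'll push the top past balance slowly.

```bash
python3 -m inch '[[0,0,0.003,0],[0,0,0.003,0],[0,0,0.003,0],[0,0,0.003,0],[0,0,0,0],[0,0,0,0]]'| grep -E 'ee_pos|force'
python3 - <<'E'
from h import *
p=snapshot('scene');tilt(p)
E
python3 -m inch '[[0,0,0.003,0],[0,0,0.003,0],[0,0,0.003,0],[0,0,0,0],[0,0,0,0]]'| grep -E 'ee_pos|force'
python3 - <<'E'
from h import *
p=snapshot('scene');tilt(p);save(p,'scene8',(240,160,400,280),5)
E
```

```text
ee_pos: [0.6215, 0.0211, 0.0737]
ft_force: [-0.9, -0.2, 6.3]
conf 0.9 n 330 u pct [0.5996 0.6088 0.6142] z pct [0.0174 0.0484 0.0602]
[(np.float64(0.6), 0.0528), (np.float64(0.603), 0.0521), (np.float64(0.607), 0.0294), (np.float64(0.61), 0.0482), (np.float64(0.614), 0.0548)] edge u .593
ee_pos: [0.6304, 0.0189, 0.0738]
ft_force: [1.1, 0.1, 6.3]
conf 0.73 n 187 u pct [0.6082 0.6186 0.6233] z pct [0.0322 0.0519 0.0576]
[(np.float64(0.608), 0.049), (np.float64(0.611), 0.0514), (np.float64(0.614), 0.051), (np.float64(0.617), 0.0515), (np.float64(0.62), 0.0529), (np.float64(0.623), 0.054)] edge u .593
```

View pics/scene8.png

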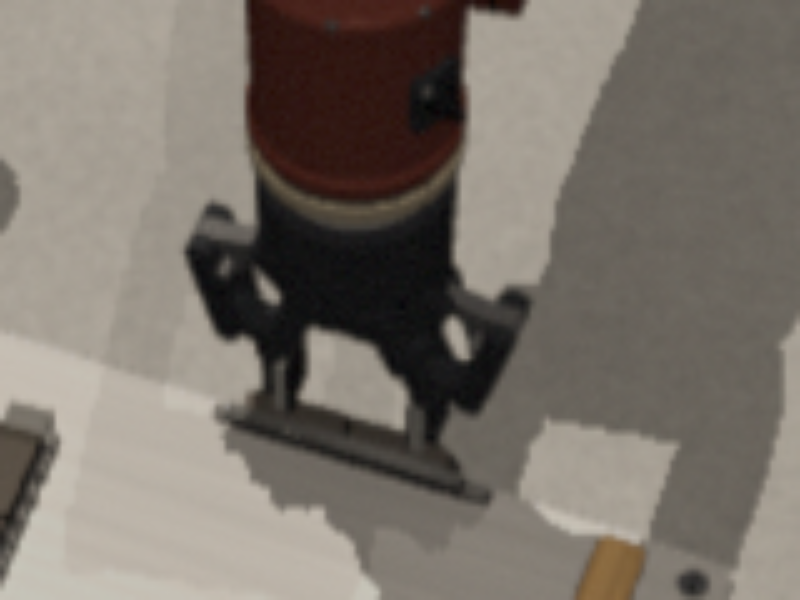

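The top now leans past the lip line, and the tips press lightly (6 N) on the lining's edge. I'll ease up slightly and push on.

```bash
python3 -m inch '[[0,-0.0005,0.002,0],[0,-0.0005,0.003,0],[0,0,0.003,0],[0,0,0.003,0],[0,0,0,0],[0,0,0,0]]'| grep -E 'ee_pos|force'
python3 - <<'E'
from h import *
p=snapshot('scene');tilt(p);save(p,'scene9',(240,160,400,280),5)
for q in('pad_center','pad_lip','pad_tail'):
  for m in mark_of(q,p)[:1]: print(q,m['centre'],m['confidence'])
E
```

```text
ee_pos: [0.6392, 0.0165, 0.0728]
ft_force: [-0.5, 0.0, 0.1]
conf 0.95 n 636 u pct [0.6122 0.6337 0.6534] z pct [0.0108 0.0219 0.0267]
[(np.float64(0.613), 0.0221), (np.float64(0.621), 0.0221), (np.float64(0.629), 0.0222), (np.float64(0.637), 0.0228), (np.float64(0.645), 0.0222), (np.float64(0.653), 0.0153)] edge u .593
pad_center [307.9, 261.1] 0.59
pad_lip [310.9, 251.9] 0.73
pad_tail [300.0, 270.2] 0.79
```

View pics/scene9.png

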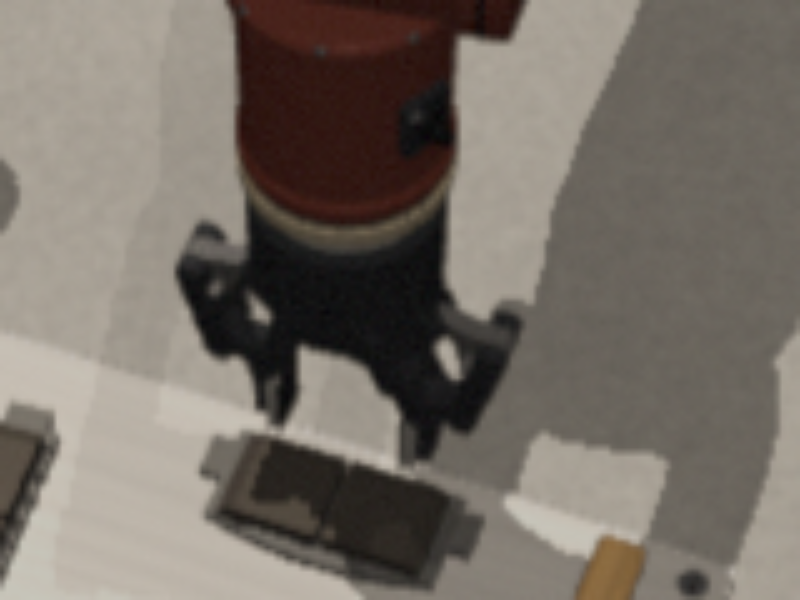

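The pad has flipped and lies flat, lining up, centred about 38 mm inside the edge. I'll retreat up and back, then check.

```bash
python3 -m inch '[[0,-0.01,-0.005,0],[0,-0.03,-0.01,0],[0,-0.03,-0.02,0],[0,-0.03,-0.03,0],[0,-0.02,-0.04,0],[0,0,-0.04,0],[0,0,-0.04,0],[0,0,-0.03,0],[0,0,0,0],[0,0,0,0],[0,0,0,0],[0,0,0,0]]'
python3 - <<'E'
from h import *
p=snapshot('scene');tilt(p)
for q,z in [('pad_center',.016),('mate',.008),('brush',0.008),('wrench',0),('tin',0)]:
  for m in mark_of(q,p)[:1]: print(q,np.round(m['centre']),m['confidence'],at_z(p,m['centre'],z).round(3))
p=snapshot('top'); save(p,'top9')
for q,z in [('pad_center',.016),('mate',.008),('brush',0.008),('wrench',0),('tin',0)]:
  for m in mark_of(q,p)[:1]: print(q,np.round(m['centre']),m['confidence'],at_z(p,m['centre'],z).round(3))
E
```

```text
t: 18.3
ee_pos: [0.432, 0.0684, 0.1938]
orientation: [-1.57, 0.0, -1.816]
ft_force: [0.5, -0.6, 0.4]
gripper_width: 0.601
conf 0.7 n 614 u pct [0.6136 0.634  0.6528] z pct [0.0106 0.0223 0.0266]
[(np.float64(0.613), 0.0221), (np.float64(0.621), 0.0229), (np.float64(0.629), 0.0227), (np.float64(0.636), 0.0229), (np.float64(0.644), 0.0227), (np.float64(0.652), 0.0161)] edge u .593
pad_center [308. 262.] 0.86 [[0.654 0.016 0.016]]
mate [235. 265.] 0.95 [[ 0.672 -0.141  0.008]]
brush [347. 308.] 0.65 [[0.748 0.104 0.008]]
wrench [414. 276.] 0.71 [[0.655 0.244 0.   ]]
tin [220. 197.] 0.65 [[ 0.49  -0.212 -0.   ]]
pad_center [339. 214.] 0.87 [[0.652 0.009 0.016]]
brush [283. 164.] 0.94 [[0.751 0.114 0.008]]
wrench [214. 212.] 0.57 [[0.661 0.244 0.   ]]
tin [458. 306.] 0.95 [[ 0.481 -0.207  0.   ]]
```

View pics/top9.png

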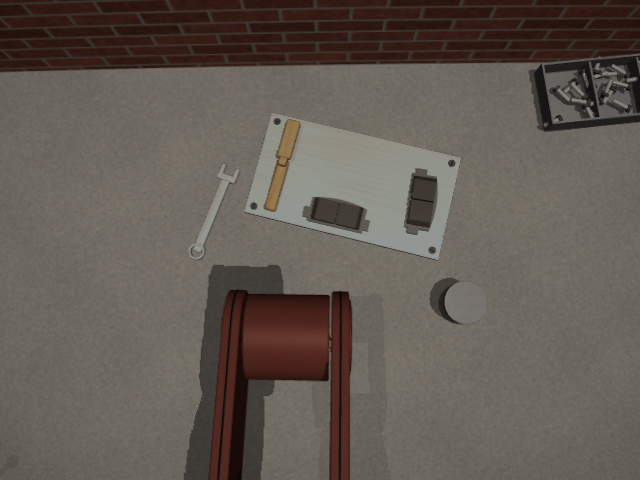

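The top view shows the pad lining up on the plate at (337,214), and every other object at the same pixels as before.

```bash
python3 -c "
from plant import ticket; print(ticket.finish_job())"
```

```text
the job is handed in; nothing more can be done
None
```

The pad is turned over and lies flat on the plate, lining up, and the job is handed in at about 18 s; the hand-in gives no verdict.

- **Push and flip:** I pushed the pad with both fingertips against the plate's near edge to about 20 N, still flat. I then lifted its tail by friction along the arc around the lip until it stood upright, and pushed it past balance so it fell forward onto the plate.
- **Final position:** The last depth check showed the top of the lining level at z ≈ 0.022–0.023 m, 1–2 mm under the expected 0.024 m and within calibration. The pad's centre is about 40 mm inside the near edge.
- **Other objects:** The mate, brush, wrench and tin sit at the same pixels as at the start, and the network marks agree to within about 10 mm, which is their own scatter. The mate was not reported by the network in the last top view, but that picture and the scene camera both show it in place.
- **Robot:** It is clear of everything, with the wrist force near zero.
- **Oddities:** The upward force on the tool reached about 17 N while pressing the pad flat. The tips pressed down on the lining's edge with about 6 N just before the pad fell. Neither came near a limit.

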